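# Hold the roof over the model house for gluing

### The job

Turn the rotary table one click counter-clockwise (the red grip on its hub is there for that), so that the roofless brick house clicks in at the orange pointer. Then pick up the terracotta roof, best by its white turret, bring it across the rack of model trees without hitting the rack, and finish while still holding the roof level, centred and square over the house (either way round), about 10 mm above the walls and never touching anything on the rotary table, so that I can brush glue into the gap. Leave everything else on the bench where it is.

Things in the scene. Friction and masses are not known exactly. Their poses are not given: they have to be found in the camera images.
- rotary (a joint): Angle of the disc in rad, growing counter-clockwise seen from above. A spring detent (at most about 0.15 N m) draws it into clicks at 0, 1.257 and 2.513, 72 degrees apart; let go nearer to one click than the next, it settles there by itself. At the start it is at or near click 0; at click 1.257 the brick house stands at the orange pointer.
- knob_grip (a point): Centre of the red bar grip on the rotary table's hub, on the turning axis, 112 mm above the bench. The bar is 52 mm long along this point's x axis, 16 mm wide along its y axis, 38 mm tall (90 to 128 mm above the bench), and turns with the disc. The other models on the disc reach at most 67 mm above the bench.
- rotary_base: Rotary table: fixed base with an orange pointer block (28 mm tall) 158 mm from the turning axis along the base's -x axis, roughly towards the robot. Its aluminium disc is 284 mm across, top 25 mm above the bench, with five plots 100 mm from the axis: the roofless brick house, three flat-roofed houses, one of bushes. Origin on the axis at bench height.
- wall_top (a point): Centre of the open top of the brick-coloured model house on the disc, level with the top of its walls, 67 mm above the bench. The house has four walls and no roof: 64 mm long along this point's x axis, 46 mm wide (y axis, radial to the disc), 42 mm tall, walls 4 mm thick. At the start it stands one click clockwise of the pointer.
- roof: Loose terracotta gable roof, 60 to 130 g: flat underside 76 mm long (x axis, along the ridge) by 58 mm wide (y), ridge 23 mm up. Amid the ridge stands a white turret 32 mm long (x) by 22 mm wide (y), its top 54 mm above the underside: grip it across the 22 mm, fingertips 22 mm or more above the underside. Origin at the centre of the underside.
- block: Fixed pale wooden block 90 by 70 mm, 50 mm tall, on which the roof rests at the start; origin at the centre of its underside.
- tree_rack: Fixed black tray of model fir trees, 300 mm long (x axis) by 75 mm wide (y axis), tray 50 mm tall, trees up to 122 mm above the bench; it stands between the roof's block and the rotary table. Origin at the centre of its underside.
- glue_tub: Bystander: white glue tub with red cap, 84 mm across, 115 mm tall; origin at the centre of its underside.
- paint_pot: Bystander: small pot with blue cap, 40 mm across, 50 mm tall; origin at the centre of its underside.
- amber_jar: Bystander: amber glass jar with black cap, 52 mm across, 75 mm tall; origin at the centre of its underside.
- screwdriver: Bystander: screwdriver lying on the bench; its x axis runs from handle to tip.
- glue_brush: Bystander: brush lying on the bench near the robot; its x axis runs from handle to bristles.
- weight: Bystander: brass weight with a small knob, 40 mm across, 54 mm tall; origin at the centre of its underside.
- mug: Bystander: blue mug, 76 mm across without its handle, 85 mm tall; origin at the centre of its underside.

How it is judged:
By the outcome, as a careful person would: the job done as asked, in the order asked, and still so for the second after the job is handed in, while the arm keeps its last pose, push and grip.
It also fails if it takes over 61 s, if anything falls off the work surface, if the arm or the gripper's body presses on something with over 40 N, if the wrist force passes 120 N, or if a joint passes its speed limit or range.

### The arm

A 6-joint arm with a two-finger parallel gripper is mounted at the origin on the work surface. World frame = base frame: x ahead of the robot, y to its left, z up, the work surface at z = 0. Lengths are in m, angles in rad, forces in N, time in s.
With the tool pointing down it reaches from about 0.25 to 0.775 m from the base axis. Payload 4 kg.
Tool frame: the origin (TCP) lies at the very end of the fingers, on their centre line; the grasp point (between the pads) lies 19 mm behind it (robot.tcp_to_grasp is the distance from the TCP to the grasp point, in m); z points along the fingers, y is the line along which they close (so a half turn about z gives the same grasp; the last joint's range is limited). The gripper opens to 94 mm and grips with 3 to 60 N. Pads are 16 mm wide; open, the fingers measure 119 mm over their backs; the gripper's body (75 mm by 177 mm) begins 78 mm behind the grasp point.
Start: joints at [1.081, 0.087, 1.371, -0, 1.684, -0.103], TCP at [0.207, 0.509, 0.206] pointing down, gripper open.
Joint ranges: [-3.1, 3.1], [-0.76, 2.03], [0.27, 2.55], [-1.08, 4.22], [0.17, 2.65], [-2.57, 2.57]. Speed limits (rad/s): [2.79, 2.79, 3.14, 3.14, 3.14, 3.14].

### API

Orientations are given as [roll, pitch, yaw] about the fixed x, y, z axes, in that order (R = Rz(yaw) Ry(pitch) Rx(roll)).
In Python, from bench import robot, imaging, status gives the robot as it stands (robot), with the cameras (imaging) and the readings (status).
- The arm moves only by the shell command python3 nudge.py 'ROWS'. ROWS is rows parted by semicolons, their numbers by spaces, 1 to 20 of them, each of 5 numbers: the finger opening in m, then dx, dy, dz in m, then a turn about the tool's z in rad; each row shifts and turns the commanded pose from where the row before left it, along the tool's axes as they then stand; what a row does not reach is not made up. A row lasts 1/12 s, in which the tool goes at most 0.0417 m and 0.125 rad, less where a joint would pass 70% of its speed; a pose out of reach is approached as far as the arm can. The fingers move at their own pace and stop on an object; the grip force is fixed at half the most. Time passes only in rows, so rows that do not move let the fingers close. It prints the time, the measured TCP pose, the force, the opening and the grip force at its end.
- status.get_obs(): the state, without advancing time (a new reading comes with each control period).
- imaging.snapshot(name): name is "side" or "top"; returns a dict with "color" (480x640x3 uint8, blue, green, red), "fx", "fy", "cx", "cy" (pixels), "extrinsics" (4x4, takes a point from world to camera coordinates). Camera axes: x right, y down, z forward; pixel columns grow to the right and rows downward; lengths in m; the calibration is good to about 2 mm. A picture is of the moment at which its call begins. There is no depth.
- robot.close_job(): hands the job in; it is judged then, once.
The state is a dict: "time": time; "joint_positions": joint angles; "qvel": joint speeds; "joint_torque": joint torques, N m; "tool_pos": TCP position; "ee_rot": TCP orientation; "wrist_force": force on the tool from outside, world axes, zero at the start; "wrist_torque": the same for the moment, N m; "width": finger opening in m; "finger_force": force on a finger pad.
Only numpy, scipy, OpenCV 4.12 (cv2) and the standard library are available. Lean on these libraries where they do the work, as an engineer would, in place of code of your own. Each camera call takes 0.05 s, during which the arm holds its last target. There are 200 camera calls.

## Working session

There is one attempt and no reset: what is moved stays moved. The work goes in short steps, Python scripts to look and compute and a shell command to move; the robot and the scene stay as the last step left them, time stands still between calls to the robot, and variables do not carry over. Pictures are saved under pics/ and viewed, at most 10 in all, crops included, and the job is handed in when it is done.

```bash
ls; mkdir -p pics
python3 - <<'E'
from bench import robot, imaging, status
import cv2,numpy as np
for n in("top","side"):
    s=imaging.snapshot(n);cv2.imwrite(f"pics/{n}0.png",s["color"]);np.save(f"pics/{n}_E.npy",s["extrinsics"])
    print(n,s["fx"],s["fy"],s["cx"],s["cy"]);print(np.round(s["extrinsics"],4).tolist())
o=status.get_obs();print(o)
E
```

```text
bench.py
nudge.py
pics
top 446.95070292455375 446.95070292455375 316.4183355317268 238.3275953100001
[[-0.0163, -0.9997, 0.0206, 0.0615], [-0.9948, 0.0141, -0.1009, 0.5404], [0.1005, -0.0221, -0.9947, 1.0686], [0.0, 0.0, 0.0, 1.0]]
side 539.8569154992044 539.8569154992044 320.6341042647862 236.85123149677042
[[0.9255, -0.3788, -0.0035, -0.4962], [-0.2745, -0.6641, -0.6954, 0.2559], [0.2611, 0.6445, -0.7186, 1.1874], [0.0, 0.0, 0.0, 1.0]]
{'time': 0.1, 'joint_positions': array([ 1.08092935e+00,  8.78841744e-02,  1.37210726e+00, -1.62389717e-05,
        1.68362840e+00, -1.03102050e-01]), 'qvel': array([-0.00012089, -0.00256699, -0.00162515,  0.00251731,  0.00027531,
       -0.00028073]), 'joint_torque': array([ 1.45275506e-03, -3.41254163e+01, -3.03301620e+01,  7.18936999e-02,
        3.04103410e-02, -1.00392458e-04]), 'tool_pos': array([0.20722658, 0.50891776, 0.20441746]), 'ee_rot': array([-3.13957457e+00, -1.92583319e-04,  2.75482572e+00]), 'wrist_force': array([-0.5436096 ,  0.50136398, -0.20941429]), 'wrist_torque': array([ 0.00707741, -0.00840746,  0.04085899]), 'finger_force': 0.0, 'width': 0.09441312914341124}
```

View pics/top0.png

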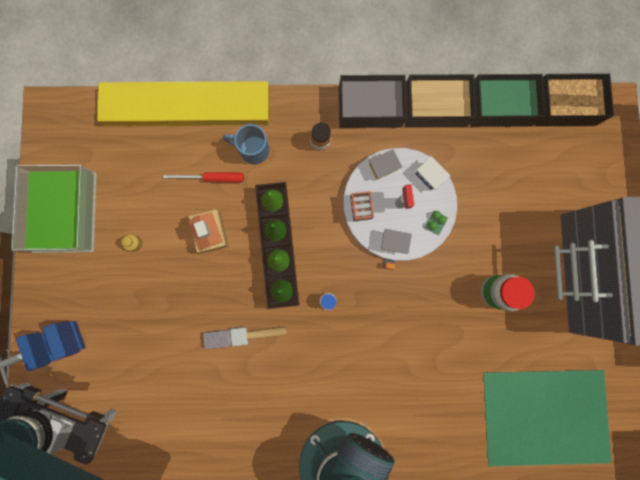

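View pics/side0.png

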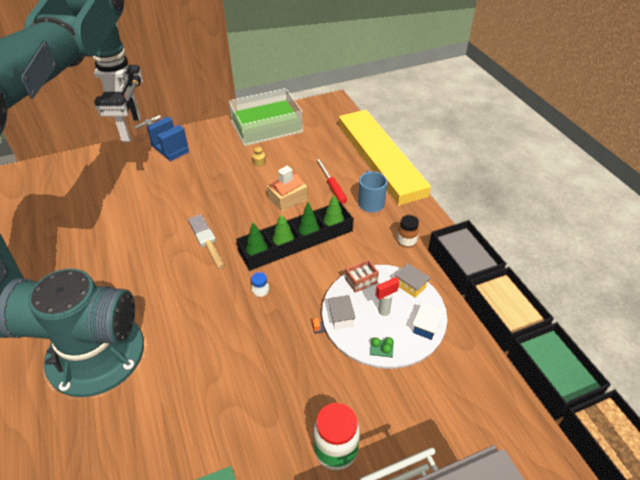

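The top view shows the disc around px (400,204), the red grip at (408,196), the brick house at (362,206), the pointer at (390,265), the roof with its white turret at (205,230), and the tree rack from (257,183) to (298,306). The side view shows the grip at (387,289) and the turret at (286,175).

```bash
cat > h.py <<'E'
from bench import robot, imaging, status
import cv2,numpy as np
def ray(s,uv,z):
    E=np.array(s["extrinsics"]);R,t=E[:3,:3],E[:3,3];C=-R.T@t
    d=R.T@np.array([(uv[0]-s["cx"])/s["fx"],(uv[1]-s["cy"])/s["fy"],1]);return (C+d*(z-C[2])/d[2])
def tri(s1,u1,s2,u2):
    P=[np.array([[s["fx"],0,s["cx"]],[0,s["fy"],s["cy"]],[0,0,1]])@np.array(s["extrinsics"])[:3] for s in(s1,s2)]
    X=cv2.triangulatePoints(P[0],P[1],np.float64(u1).reshape(2,1),np.float64(u2).reshape(2,1)).ravel();return X[:3]/X[3]
def blobs(img,roi,lo,hi,mina=15):
    x0,y0,x1,y1=roi;h=cv2.cvtColor(img[y0:y1,x0:x1],cv2.COLOR_BGR2HSV)
    m=cv2.inRange(h,lo,hi)
    cs=[c+[x0,y0] for c in cv2.findContours(m,cv2.RETR_EXTERNAL,cv2.CHAIN_APPROX_NONE)[0]]
    return sorted([c.astype(np.int32) for c in cs if cv2.contourArea(c)>mina],key=cv2.contourArea,reverse=True)
def rect(c): return cv2.minAreaRect(c)
E
python3 - <<'E'
from h import *
S={n:imaging.snapshot(n) for n in("top","side")}
T,D=S["top"],S["side"]
def show(name,s,roi,lo,hi,z,n=3):
    for c in blobs(s["color"],roi,lo,hi)[:n]:
        (x,y),wh,a=rect(c);b=cv2.boxPoints(rect(c));w=[ray(s,p,z)[:2] for p in b]
        e=[w[1]-w[0],w[2]-w[1]];k=int(np.linalg.norm(e[1])>np.linalg.norm(e[0]))
        print(name,"px",np.round((x,y),1),"xyz",np.round(ray(s,(x,y),z)[:2],4),"len",np.round([np.linalg.norm(v) for v in e],3),"yaw",round(float(np.arctan2(e[k][1],e[k][0])),3),cv2.contourArea(c))
show("grip",T,(395,178,420,212),(0,150,160),(6,255,255),.128)
show("grip",T,(395,178,420,212),(170,150,60),(180,255,255),.128)
show("disc",T,(335,140,465,265),(0,0,150),(180,60,255),.025,1)
show("orange",T,(375,255,400,275),(4,150,100),(20,255,255),.028)
show("turret",T,(185,205,232,255),(0,0,180),(180,60,255),.104)
show("roof",T,(180,205,235,258),(2,110,120),(11,255,255),.05)
show("rack",T,(245,175,305,312),(0,0,0),(180,255,45),.05)
show("house",T,(345,185,378,225),(0,90,60),(14,255,255),.067)
show("sgrip",D,(370,270,402,303),(0,150,100),(8,255,255),.112)
show("sturret",D,(272,160,300,190),(0,0,180),(180,60,255),.09)
big=lambda i,r:cv2.resize(i[r[1]:r[3],r[0]:r[2]],None,fx=3,fy=3,interpolation=cv2.INTER_CUBIC)
a=cv2.resize(T["color"][140:275,335:465],(390,405));b=cv2.resize(T["color"][195:265,175:240],(390,420));
c=cv2.resize(D["color"][250:350,320:450],(390,300));
out=np.zeros((600,800,3),np.uint8);out[:405,:390]=a;out[:420,400:790]=b
cv2.imwrite("pics/crop1.png",out)
E
```

```text
grip px [409.1 195.4] xyz [ 0.6253 -0.1551] len [0.012 0.048] yaw -3.039 86.5
disc px [400. 204.] xyz [ 0.6242 -0.1557] len [0.283 0.283] yaw -1.581 7604.5
orange px [390. 266.] xyz [ 0.4707 -0.1252] len [0.025 0.015] yaw -1.586 47.5
turret px [200.2 228.1] xyz [0.5606 0.3184] len [0.022 0.031] yaw -2.817 114.0
roof px [204.5 230.2] xyz [0.5622 0.3209] len [0.057 0.075] yaw -2.783 655.5
house px [361.9 205.5] xyz [ 0.6143 -0.0556] len [0.047 0.064] yaw -3.047 473.0
sgrip px [387.3 287.1] xyz [ 0.6289 -0.156 ] len [0.064 0.034] yaw 0.159 268.5
sturret px [286.4 173.9] xyz [0.5649 0.3162] len [0.036 0.063] yaw -1.677 131.5
```

View pics/crop1.png

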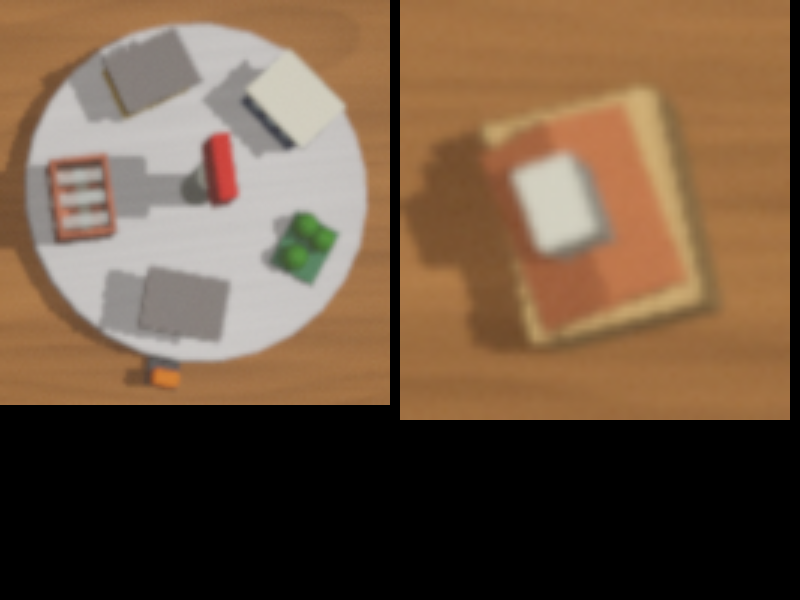

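The crops agree with the given sizes: disc 283 mm, turret 31 x 22 mm, house 64 x 47 mm. The axis is at (0.625, -0.155). The grip and the house x axis are at yaw 0.10. The roof is at (0.561, 0.319) with yaw of about 0.34. I'll move above the grip first.

```bash
python3 nudge.py '.094 -.032 -.023 0 0;.094 -.032 -.023 0 0;.094 -.032 -.023 0 0;.094 -.032 -.023 0 0;.094 -.032 -.023 0 0;.094 -.032 -.023 0 0;.094 -.032 -.023 0 0;.094 -.032 -.023 0 0;.094 -.032 -.023 0 0;.094 -.032 -.023 0 0;.094 -.032 -.023 0 0;.094 -.032 -.023 0 0;.094 -.032 -.023 0 0;.094 -.032 -.023 0 0;.094 -.032 -.023 0 0;.094 -.032 -.023 0 0;.094 -.032 -.023 0 0;.094 -.032 -.023 0 0;.094 -.032 -.023 0 0;.094 -.032 -.023 0 0'
python3 nudge.py '.094 0 0 0 .125;.094 0 0 0 .125;.094 0 0 0 .125;.094 0 0 0 .125;.094 0 0 0 .125;.094 0 0 0 .125;.094 0 0 0 .125;.094 0 0 0 .125;.094 0 0 0 .125;.094 0 0 0 .125;.094 0 0 0 .125;.094 0 0 0 .125;.094 0 0 0 .125;.094 0 0 0 .125;.094 0 0 0 .125;.094 0 0 0 .125;.094 0 0 0 .125;.094 0 0 0 .125;.094 0 0 0 .125;.094 0 0 0 .125'
cat >> h.py <<'E'
def to(x,y,z,yaw):
    "remaining shift in the tool's axes and turn (tool down)"
    o=status.get_obs();from_=np.array(o["tool_pos"]);c=o["ee_rot"][2]
    d=np.array([x,y,z])-from_
    w=(yaw-c+np.pi/2)%np.pi-np.pi/2
    print("t",round(o["time"],2),"at",np.round(from_,4),np.round(o["ee_rot"],3),"go",np.round([d[0]*np.cos(c)+d[1]*np.sin(c),d[0]*np.sin(c)-d[1]*np.cos(c),-d[2],-w],4),"w",round(o["width"],4),"q6",round(o["joint_positions"][5],3),"F",np.round(o["wrist_force"],2))
E
python3 -c "
from h import *
to(.6247,-.1555,.096,.10)"
```

```text
time: 1.87
tool_pos: [0.6273, -0.1599, 0.205]
ee_rot: [3.141, -0.001, 2.755]
wrist_force: [0.6, -0.2, 1.2]
width: 0.0946
finger_force: 0.0
time: 3.53
tool_pos: [0.6265, -0.158, 0.205]
ee_rot: [-3.141, 0.001, 0.249]
wrist_force: [-0.1, -0.1, 0.3]
width: 0.0939
finger_force: 0.0
t 3.53 at [ 0.6265 -0.158   0.205 ] [-3.141e+00  1.000e-03  2.490e-01] go [-0.0012 -0.0029  0.109   0.1487] w 0.0939 q6 0.987 F [-0.14 -0.12  0.33]
```

```bash
python3 nudge.py '.094 0 0 0 .075;.094 0 0 0 .075;.094 -.001 -.003 0 0;.094 0 0 .035 0;.094 0 0 .035 0;.094 0 0 .03 0;.094 0 0 .009 0;.094 0 0 0 0;.094 0 0 0 0'
python3 -c "
from h import *
to(.6247,-.1555,.096,.10)"
python3 nudge.py '0 0 0 0 0;0 0 0 0 0;0 0 0 0 0;0 0 0 0 0;0 0 0 0 0;0 0 0 0 0;0 0 0 0 0;0 0 0 0 0'
```

```text
time: 4.28
tool_pos: [0.6256, -0.1551, 0.0971]
ee_rot: [-3.142, -0.0, 0.106]
wrist_force: [-0.1, 0.6, -0.0]
width: 0.0941
finger_force: 0.0
t 4.28 at [ 0.6256 -0.1551  0.0971] [-3.142 -0.     0.106] go [-0.001   0.0003  0.0011  0.0056] w 0.0941 q6 1.134 F [-0.14  0.62 -0.02]
time: 4.95
tool_pos: [0.6253, -0.1552, 0.0964]
ee_rot: [-3.141, 0.0, 0.105]
wrist_force: [0.4, 0.1, -0.3]
width: 0.0439
finger_force: 0.0
```

```bash
python3 nudge.py '0 0 0 0 0;0 0 0 0 0;0 0 0 0 0;0 0 0 0 0;0 0 0 0 0;0 0 0 0 0;0 0 0 0 0;0 0 0 0 0'
python3 nudge.py '0 0 0 0 -.09;0 0 0 0 -.09;0 0 0 0 -.09;0 0 0 0 -.09;0 0 0 0 -.09;0 0 0 0 -.09;0 0 0 0 -.09;0 0 0 0 -.09;0 0 0 0 -.09;0 0 0 0 -.09;0 0 0 0 -.09;0 0 0 0 -.09;0 0 0 0 -.09;0 0 0 0 -.087;0 0 0 0 0;0 0 0 0 0'
python3 - <<'E'
from h import *
to(.6247,-.1555,.096,1.357)
print(status.get_obs()["wrist_torque"])
E
```

```text
time: 5.62
tool_pos: [0.6255, -0.1562, 0.0964]
ee_rot: [3.14, -0.0, 0.104]
wrist_force: [0.5, -5.3, -1.9]
width: 0.0158
finger_force: 30.0
time: 6.95
tool_pos: [0.6276, -0.1585, 0.0964]
ee_rot: [3.135, 0.004, 1.36]
wrist_force: [7.1, -10.3, -4.2]
width: 0.0157
finger_force: 30.0
t 6.95 at [ 0.6276 -0.1585  0.0964] [3.135 0.004 1.36 ] go [ 0.0023 -0.0034  0.0004  0.0033] w 0.0157 q6 -0.122 F [  7.1  -10.29  -4.21]
[-1.5676769  -0.80158396  0.16072057]
```

```bash
python3 nudge.py '.094 0 0 0 0;.094 0 0 0 0;.094 0 0 0 0;.094 0 0 0 0;.094 0 0 0 0;.094 0 0 0 0;.094 0 0 0 0;.094 0 0 -.035 0;.094 0 0 -.04 0;.094 0 0 -.04 0'
python3 nudge.py '.094 0.009 -.04 0 .1;.094 0 -.041 0 .1;.094 0 -.041 0 .1;.094 0 -.041 0 .1;.094 0 -.041 0 0;.094 0 -.041 0 0;.094 0 -.041 0 0;.094 0 -.041 0 0;.094 0 0 0 0;.094 0 0 0 0'
python3 - <<'E'
from h import *
to(.561,.319,.2,.34)
T=imaging.snapshot("top");D=imaging.snapshot("side")
cv2.imwrite("pics/t2.png",np.vstack([cv2.resize(T["color"][130:290,160:480],(640,320)),cv2.resize(D["color"][150:370,220:460],(305,280)).repeat(1,0) if 0 else np.hstack([cv2.resize(D["color"][230:370,300:460],(320,280)),cv2.resize(D["color"][130:270,230:390],(320,280))])]))
E
```

```text
time: 7.78
tool_pos: [0.6244, -0.1547, 0.2113]
ee_rot: [-3.138, -0.001, 1.362]
wrist_force: [1.4, 0.3, 1.1]
width: 0.0791
finger_force: 0.0
time: 8.62
tool_pos: [0.3404, 0.0052, 0.2123]
ee_rot: [3.138, -0.002, 0.964]
wrist_force: [0.6, -0.4, -0.2]
width: 0.0942
finger_force: 0.0
t 8.62 at [0.3404 0.0052 0.2123] [ 3.138e+00 -2.000e-03  9.640e-01] go [0.3835 0.0023 0.0123 0.624 ] w 0.0942 q6 0.455 F [ 0.65 -0.35 -0.25]
```

View pics/t2.png

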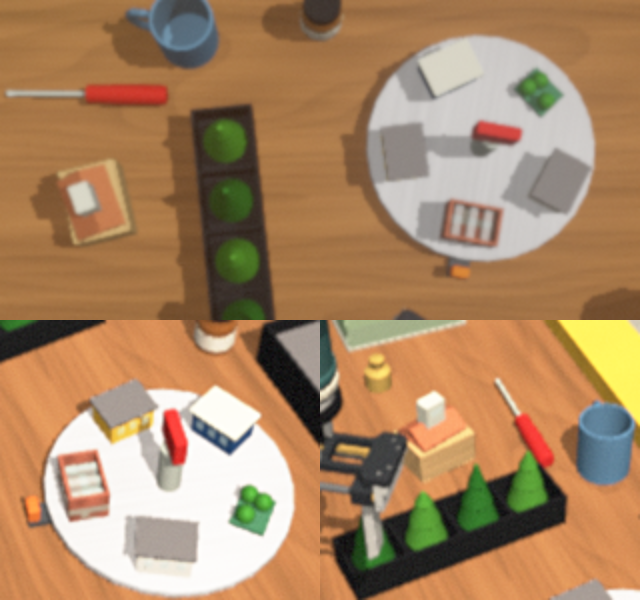

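The house now stands at the pointer (top px ≈ (396,241)). The roof and the bystanders have not moved. Next I'll measure the house, axis and roof in both views.

Run:
```python
from h import *
T=imaging.snapshot("top");D=imaging.snapshot("side")
def show(name,s,roi,lo,hi,z):
    c=blobs(s["color"],roi,lo,hi)[0]
    (x,y),wh,a=rect(c);b=cv2.boxPoints(rect(c));w=[ray(s,p,z)[:2] for p in b]
    e=[w[1]-w[0],w[2]-w[1]];k=int(np.linalg.norm(e[1])>np.linalg.norm(e[0]))
    print(name,"px",np.round((x,y),1),"xyz",np.round(np.mean(w,0),4),"len",np.round([np.linalg.norm(v) for v in e],3),"yaw",round(float(np.arctan2(e[k][1],e[k][0]))%np.pi,3))
show("house",T,(375,225,415,256),(0,90,60),(14,255,255),.067)
show("grip",T,(390,180,425,210),(170,150,60),(180,255,255),.128)
show("orange",T,(375,255,400,275),(4,150,100),(20,255,255),.028)
show("turret",T,(185,205,232,255),(0,0,180),(180,60,255),.104)
for n,s,roi in(("T",T,(335,140,465,265)),("D",D,(310,255,455,370))):
    c=cv2.convexHull(blobs(s["color"],roi,(0,0,140),(180,70,255))[0])[:,0]
    w=np.float32([ray(s,p,.025)[:2] for p in c]);(x,y),wh,_=cv2.fitEllipse(w);print("disc",n,np.round([x,y,*wh],4))
for n,roi,lo,hi in(("house",(335,285,362,320),(0,80,50),(14,255,255)),("turret",(272,160,300,190),(0,0,150),(180,70,255)),("grip",(375,265,402,303),(0,150,60),(8,255,255))):
    c=cv2.convexHull(max(blobs(D["color"],roi,lo,hi),key=cv2.contourArea));print(n,cv2.approxPolyDP(c,1.2,True)[:,0].tolist())
def proj(s,p):
    E=np.array(s["extrinsics"]);q=E[:3,:3]@p+E[:3,3];return np.round([s["fx"]*q[0]/q[2]+s["cx"],s["fy"]*q[1]/q[2]+s["cy"]],1).tolist()
def box(x,y,z,yaw,l,w): 
    u=np.array([np.cos(yaw),np.sin(yaw)]);v=np.array([-u[1],u[0]]);return [np.array([*(np.array([x,y])+a*l/2*u+b*w/2*v),z]) for a,b in((1,1),(1,-1),(-1,-1),(-1,1))]
for nm,z in(("house",.067),):print([proj(D,p) for p in box(.527,-.135,z,1.357,.064,.046)],[proj(D,p) for p in box(.527,-.135,.025,1.357,.064,.046)])
print("turret",[proj(D,p) for p in box(.561,.319,.104,.34,.032,.022)])
img=np.hstack([cv2.resize(D["color"][280:325,330:375],(400,400),interpolation=2),cv2.resize(D["color"][155:200,265:310],(400,400),interpolation=2)]);cv2.imwrite("pics/c3.png",img)
```

```text
house px [395.5 241.3] xyz [ 0.5275 -0.133 ] len [0.045 0.065] yaw 1.358Traceback (most recent call last):
  File "<stdin>", line 9, in <module>
  File "<stdin>", line 4, in show
IndexError: list index out of range
```

Run:
```python
from h import *
T=imaging.snapshot("top");D=imaging.snapshot("side")
def show(name,s,roi,lo,hi,z):
    c=blobs(s["color"],roi,lo,hi)[0]
    (x,y),wh,a=rect(c);b=cv2.boxPoints(rect(c));w=[ray(s,p,z)[:2] for p in b]
    e=[w[1]-w[0],w[2]-w[1]];k=int(np.linalg.norm(e[1])>np.linalg.norm(e[0]))
    print(name,"px",np.round((x,y),1),"xyz",np.round(np.mean(w,0),4),"len",np.round([np.linalg.norm(v) for v in e],3),"yaw",round(float(np.arctan2(e[k][1],e[k][0]))%np.pi,3))
show("house",T,(375,225,415,256),(0,90,60),(14,255,255),.067)
show("grip",T,(390,180,425,210),(0,150,60),(6,255,255),.128)
show("orange",T,(375,255,400,275),(4,150,100),(20,255,255),.028)
show("turret",T,(185,205,232,255),(0,0,180),(180,60,255),.104)
for n,s,roi in(("T",T,(335,140,465,265)),("D",D,(310,255,455,370))):
    c=cv2.convexHull(blobs(s["color"],roi,(0,0,140),(180,70,255))[0])[:,0]
    w=np.float32([ray(s,p,.025)[:2] for p in c]);(x,y),wh,_=cv2.fitEllipse(w);print("disc",n,np.round([x,y,*wh],4))
for n,roi,lo,hi in(("house",(325,285,362,320),(0,80,50),(14,255,255)),("turret",(272,160,300,190),(0,0,150),(180,70,255)),("grip",(375,265,402,303),(0,150,60),(8,255,255))):
    for c in blobs(D["color"],roi,lo,hi)[:1]:print(n,cv2.approxPolyDP(cv2.convexHull(c),1.2,True)[:,0].tolist())
def proj(s,p):
    E=np.array(s["extrinsics"]);q=E[:3,:3]@p+E[:3,3];return np.round([s["fx"]*q[0]/q[2]+s["cx"],s["fy"]*q[1]/q[2]+s["cy"]],1).tolist()
def box(x,y,z,yaw,l,w): 
    u=np.array([np.cos(yaw),np.sin(yaw)]);v=np.array([-u[1],u[0]]);return [np.array([*(np.array([x,y])+a*l/2*u+b*w/2*v),z]) for a,b in((1,1),(1,-1),(-1,-1),(-1,1))]
for z in(.067,.025):print([proj(D,p) for p in box(.527,-.134,z,1.357,.064,.046)])
print("turret",[proj(D,p) for p in box(.561,.319,.104,.34,.032,.022)])
img=np.hstack([cv2.resize(D["color"][280:325,330:375],(400,400),interpolation=2),cv2.resize(D["color"][155:200,265:310],(400,400),interpolation=2)]);cv2.imwrite("pics/c3.png",img)
```

```text
house px [395.5 241.3] xyz [ 0.5276 -0.133 ] len [0.046 0.065] yaw 1.376
grip px [408.6 195.4] xyz [ 0.6253 -0.1539] len [0.014 0.048] yaw 1.371
orange px [390. 266.] xyz [ 0.4707 -0.1252] len [0.025 0.015] yaw 1.555
turret px [200.4 228.2] xyz [0.5603 0.318 ] len [0.023 0.032] yaw 0.324
disc T [ 0.6269 -0.1562  0.284   0.2849]
disc D [ 0.6319 -0.1503  0.2829  0.3104]
house [[348, 295], [354, 319], [334, 319], [330, 309], [329, 298]]
turret [[288, 166], [291, 169], [291, 179], [283, 183], [279, 180], [278, 172], [280, 169]]
grip [[384, 275], [388, 276], [392, 289], [391, 301], [386, 301], [383, 290], [382, 276]]
[[326.8, 296.6], [346.9, 293.8], [353.0, 316.8], [332.2, 319.8]]
[[326.7, 307.9], [346.3, 305.0], [352.3, 327.9], [332.0, 330.9]]
turret [[286.4, 165.3], [291.6, 169.1], [282.4, 174.1], [277.3, 170.3]]
```

View pics/c3.png

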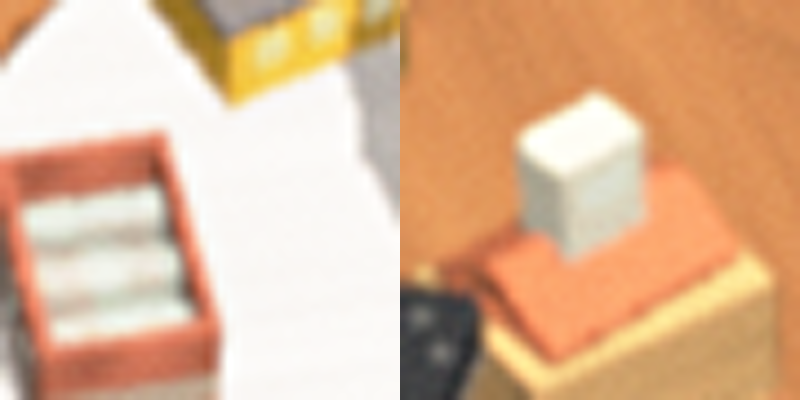

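The house is at about (0.528, -0.134) with yaw 1.36. Both views agree on the turret at (0.561, 0.3187), yaw 0.335. Moving to the roof.

```bash
python3 nudge.py '.094 .038 0 0 0;.094 .038 0 0 0;.094 .038 0 0 0;.094 .038 0 0 0;.094 .038 0 0 0;.094 .038 0 0 0;.094 .038 0 0 0;.094 .038 0 0 0;.094 .038 0 0 0;.094 .038 0 0 0;.094 0 0 .02 .1;.094 0 0 .02 .1;.094 0 0 0 .1;.094 0 0 0 .1;.094 0 0 0 .1;.094 0 0 0 .125;.094 0 0 0 0;.094 0 0 0 0'
python3 -c "
from h import *
to(.561,.3187,.077,.335)"
```

```text
time: 10.42
tool_pos: [0.5591, 0.3159, 0.1703]
ee_rot: [3.142, 0.002, 0.339]
wrist_force: [0.2, 0.3, 0.7]
width: 0.0941
finger_force: 0.0
t 10.42 at [0.5591 0.3159 0.1703] [3.142e+00 2.000e-03 3.390e-01] go [ 0.0027 -0.002   0.0933  0.0041] w 0.0941 q6 1.658 F [0.18 0.25 0.71]
```

```bash
python3 nudge.py '.094 .003 -.002 .03 .004;.094 0 0 .03 0;.094 0 0 .02 0;.094 0 0 .013 0;.094 0 0 0 0;.094 0 0 0 0;0 0 0 0 0;0 0 0 0 0;0 0 0 0 0;0 0 0 0 0;0 0 0 0 0;0 0 0 0 0;0 0 0 0 0;0 0 0 0 0'
python3 -c "
from h import *
to(.561,.3187,.077,.335)"
python3 nudge.py '0 0 0 0 0;0 0 0 0 0;0 0 0 0 0;0 0 0 0 0;0 0 0 0 0;0 0 0 0 0;0 0 0 0 0'
```

```text
time: 11.58
tool_pos: [0.5606, 0.319, 0.0785]
ee_rot: [-3.142, -0.0, 0.333]
wrist_force: [0.1, 0.4, -0.9]
width: 0.0441
finger_force: 0.0
t 11.58 at [0.5606 0.319  0.0785] [-3.142 -0.     0.333] go [ 0.0002  0.0004  0.0015 -0.0022] w 0.0441 q6 1.667 F [ 0.13  0.39 -0.93]
time: 12.17
tool_pos: [0.5607, 0.3189, 0.0785]
ee_rot: [3.141, 0.0, 0.333]
wrist_force: [0.3, -0.6, -0.1]
width: 0.0219
finger_force: 30.0
```

```bash
python3 nudge.py '0 0 0 0 0;0 0 0 0 0;0 0 0 -.01 0;0 0 0 -.02 0;0 0 0 -.03 0;0 0 0 -.035 0;0 0 0 -.035 0;0 0 0 -.03 0;0 0 0 -.01 0;0 0 0 0 0;0 0 0 0 0'
python3 - <<'E'
from h import *
to(.5283,-.1343,.25,1.362)
T=imaging.snapshot("top");D=imaging.snapshot("side")
cv2.imwrite("pics/t4.png",np.hstack([cv2.resize(T["color"][130:290,130:290],(400,400)),cv2.resize(D["color"][60:260,200:400],(400,400))]))
E
```

```text
time: 13.08
tool_pos: [0.5605, 0.3191, 0.2479]
ee_rot: [-3.141, 0.0, 0.333]
wrist_force: [0.4, 0.1, -3.3]
width: 0.0217
finger_force: 30.0
t 13.08 at [0.5605 0.3191 0.2479] [-3.141  0.     0.333] go [-0.1786  0.418  -0.0021 -1.0291] w 0.0217 q6 1.667 F [ 0.41  0.13 -3.32]
```

View pics/t4.png

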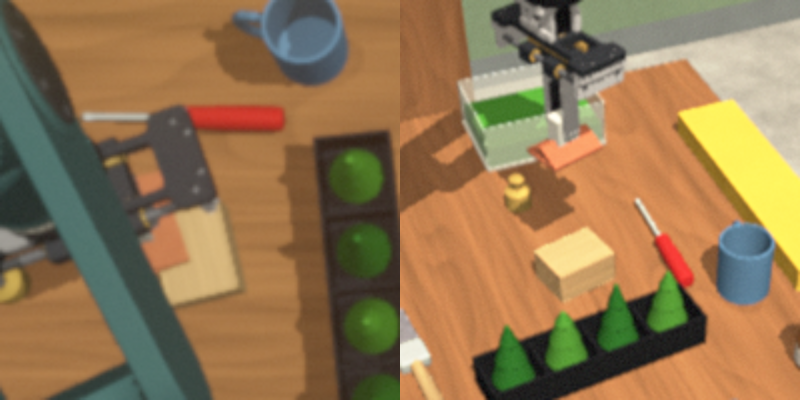

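The roof is held and level, the block is empty, and the load reads 3.3 N. Next I'll carry it across the rack and turn it.

```bash
python3 nudge.py '0 -.0056 .013 0 0;0 -.0112 .0261 0 0;0 -.0112 .0261 0 0;0 -.0112 .0261 0 0;0 -.0112 .0261 0 0;0 -.0112 .0261 0 0;0 -.0112 .0261 0 0;0 -.0112 .0261 0 0;0 -.0112 .0261 0 0;0 -.0112 .0261 0 0;0 -.0112 .0261 0 0;0 -.0112 .0261 0 0;0 -.0112 .0261 0 0;0 -.0112 .0261 0 0;0 -.0112 .0261 0 0;0 -.0112 .0261 0 0;0 -.0056 .013 0 0;0 0 0 0 0'
python3 nudge.py '0 0 0 0 -.05;0 0 0 0 -.08;0 0 0 0 -.08;0 0 0 0 -.08;0 0 0 0 -.08;0 0 0 0 -.08;0 0 0 0 -.08;0 0 0 0 -.08;0 0 0 0 -.08;0 0 0 0 -.08;0 0 0 0 -.08;0 0 0 0 -.08;0 0 0 0 -.06;0 0 0 0 -.04;0 0 0 0 0;0 0 0 0 0;0 0 0 0 0'
python3 -c "
from h import *
to(.5283,-.1343,.135,1.362)"
```

```text
time: 14.68
tool_pos: [0.5258, -0.1375, 0.2461]
ee_rot: [-3.14, 0.004, 0.328]
wrist_force: [-1.2, 0.1, -1.6]
width: 0.022
finger_force: 30.0
time: 16.1
tool_pos: [0.5273, -0.1336, 0.2478]
ee_rot: [-3.14, -0.0, 1.362]
wrist_force: [-0.5, -0.5, -0.8]
width: 0.0218
finger_force: 30.0
t 16.1 at [ 0.5273 -0.1336  0.2478] [-3.14  -0.     1.362] go [-0.0004  0.0011  0.1128  0.0003] w 0.0218 q6 -0.144 F [-0.51 -0.54 -0.77]
```

```bash
python3 nudge.py '0 0 .001 .02 0;0 0 0 .03 0;0 0 0 .03 0;0 0 0 .02 0;0 0 0 .012 0;0 0 0 0 0;0 0 0 0 0;0 0 0 0 0;0 0 0 0 0'
python3 - <<'E'
from h import *
to(.5283,-.1343,.1055,1.362)
T=imaging.snapshot("top");D=imaging.snapshot("side")
cv2.imwrite("pics/t5.png",np.hstack([cv2.resize(T["color"][200:280,355:435],(400,400),interpolation=2),cv2.resize(D["color"][250:330,300:380],(400,400),interpolation=2)]))
E
```

```text
time: 16.85
tool_pos: [0.5299, -0.1347, 0.1388]
ee_rot: [3.137, 0.001, 1.363]
wrist_force: [0.3, 0.6, -1.0]
width: 0.0217
finger_force: 30.0
t 16.85 at [ 0.5299 -0.1347  0.1388] [3.137e+00 1.000e-03 1.363e+00] go [ 0.0001 -0.0017  0.0333  0.0007] w 0.0217 q6 -0.145 F [ 0.27  0.59 -0.99]
```

View pics/t5.png

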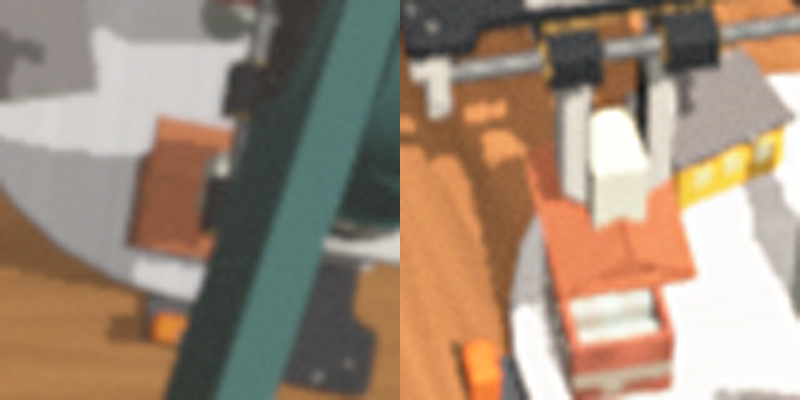

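The roof hangs above the house, in line with it. Its front lower corners in the side view are at px (330.1,308.1) and (358.3,304.7). I'll compare these with the projected corners of the house and the roof.

```bash
cat >> h.py <<'E'
def proj(s,p):
    E=np.array(s["extrinsics"]);q=E[:3,:3]@p+E[:3,3];return np.round([s["fx"]*q[0]/q[2]+s["cx"],s["fy"]*q[1]/q[2]+s["cy"]],1).tolist()
def box(x,y,z,yaw,l,w): 
    u=np.array([np.cos(yaw),np.sin(yaw)]);v=np.array([-u[1],u[0]]);return [np.array([*(np.array([x,y])+a*l/2*u+b*w/2*v),z]) for a,b in((1,1),(1,-1),(-1,-1),(-1,1))]
E
python3 - <<'E'
from h import *
o=[]
for i in range(4):
    D=imaging.snapshot("side");o.append(status.get_obs()["tool_pos"])
print(np.round(o,4),status.get_obs()["ee_rot"])
T=imaging.snapshot("top");x,y,z=np.mean(o,0)
print("roof side",[proj(D,p) for p in box(x,y,z-.0285,1.362,.076,.058)])
print("roof top",[proj(T,p) for p in box(x,y,z-.0285,1.362,.076,.058)])
print("house side",[proj(D,p) for p in box(.5283,-.1343,.067,1.362,.064,.046)])
for n,s,roi in(("side",D,(320,272,365,312)),("top",T,(375,215,405,255))):
    for c in blobs(s["color"],roi,(2,90,60),(14,255,255))[:1]:print(n,cv2.approxPolyDP(cv2.convexHull(c),1.2,True)[:,0].tolist())
E
```

```text
[[ 0.5294 -0.1346  0.138 ]
 [ 0.5292 -0.1345  0.1376]
 [ 0.5291 -0.1344  0.1373]
 [ 0.5289 -0.1344  0.137 ]] [3.14058945e+00 2.19635110e-05 1.36278723e+00]
roof side [[324.6, 283.0], [350.5, 279.3], [358.3, 306.7], [331.3, 310.7]]
roof top [[381.1, 248.1], [385.6, 223.2], [418.3, 229.6], [414.0, 254.5]]
house side [[327.3, 296.6], [347.4, 293.7], [353.7, 316.6], [332.9, 319.8]]
side [[320, 272], [330, 272], [354, 287], [358, 305], [352, 311], [320, 311]]
top [[401, 227], [397, 250], [392, 251], [381, 248], [386, 225]]
```

```bash
python3 nudge.py '0 0 0 .01 0;0 0 0 .01 0;0 0 0 .004 0;0 0 0 0 0;0 0 0 0 0;0 0 0 0 0;0 0 0 0 0;0 0 0 0 0;0 0 0 0 0;0 0 0 0 0'
python3 - <<'E'
from h import *
to(.5283,-.1343,.1055,1.362)
D=imaging.snapshot("side");T=imaging.snapshot("top");x,y,z=status.get_obs()["tool_pos"]
print("roof side",[proj(D,p) for p in box(x,y,z-.0285,1.362,.076,.058)])
print("roof top",[proj(T,p) for p in box(x,y,z-.0285,1.362,.076,.058)])
cv2.imwrite("pics/t6.png",np.hstack([cv2.resize(D["color"][260:335,310:370],(480,600),interpolation=2),cv2.resize(T["color"][205:280,370:410],(320,600),interpolation=2)]))
E
```

```text
time: 18.03
tool_pos: [0.5289, -0.1343, 0.1128]
ee_rot: [3.141, -0.0, 1.363]
wrist_force: [0.4, 0.9, -0.7]
width: 0.0219
finger_force: 30.0
t 18.03 at [ 0.5289 -0.1343  0.1128] [ 3.141 -0.     1.363] go [-0.0001 -0.0006  0.0073  0.0008] w 0.0219 q6 -0.145 F [ 0.37  0.9  -0.69]
roof side [[324.4, 290.1], [349.9, 286.4], [357.6, 313.7], [331.0, 317.7]]
roof top [[379.3, 249.1], [383.7, 224.8], [415.6, 231.1], [411.4, 255.4]]
```

View pics/t6.png

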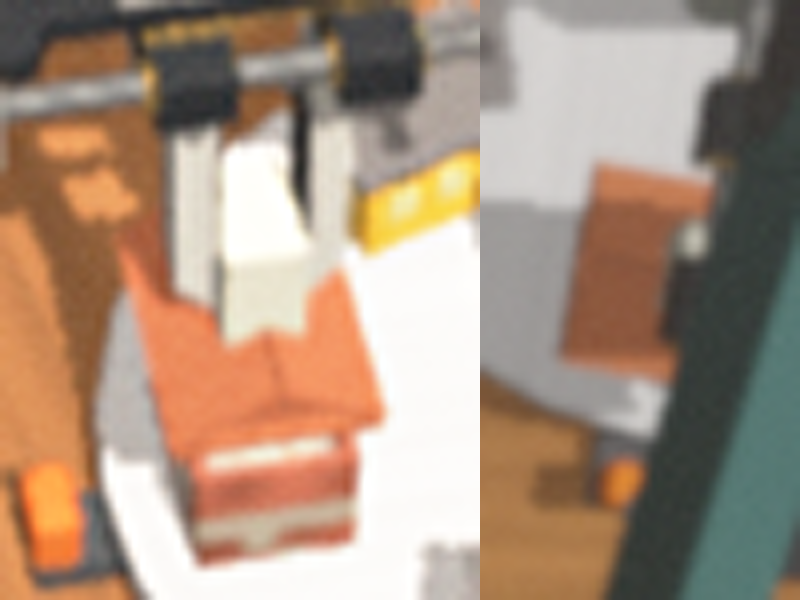

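Laterally the roof and the house agree in both views. Along the ridge, the side view shows the roof edge about 1.5 px higher than predicted, so I'll check that with edge profiles.

Run:
```python
from h import *
D=imaging.snapshot("side");x,y,z=status.get_obs()["tool_pos"];print(x,y,z)
print("turret pred",[proj(D,p) for p in box(x,y,z+.0255,1.362,.032,.022)],"house",[proj(D,p) for p in box(.5283,-.1343,.067,1.362,.064,.046)][2:],"base",[proj(D,p) for p in box(.5283,-.1343,.025,1.362,.064,.046)][2:])
A=np.mean([imaging.snapshot("side")["color"].astype(float) for _ in range(6)],0)
h=cv2.cvtColor(A.astype(np.uint8),cv2.COLOR_BGR2HSV)
print("S rows 306..334");
for c in(336,340,344,348,352,356):print(c,h[306:334,c,1].tolist(),"\n    V",h[306:334,c,2].tolist())
print("turret V rows 284..306");
for c in(339,343,347):print(c,h[284:306,c,2].tolist())
```

```text
0.528738346293562 -0.13429153753719858 0.11259895652531143
turret pred [[334.7, 281.0], [344.8, 279.6], [348.0, 291.2], [337.7, 292.7]] house [[353.7, 316.6], [332.9, 319.8]] base [[352.9, 327.7], [332.7, 330.9]]
S rows 306..334
336 [156, 156, 153, 154, 157, 154, 156, 155, 159, 155, 113, 58, 74, 122, 146, 146, 146, 146, 120, 75, 57, 81, 128, 144, 83, 12, 3, 4] 
    V [236, 236, 236, 235, 234, 235, 236, 233, 233, 234, 233, 241, 244, 236, 218, 198, 197, 196, 197, 201, 198, 182, 161, 163, 209, 248, 253, 252]
340 [155, 156, 156, 156, 155, 156, 160, 157, 158, 136, 74, 61, 98, 141, 149, 146, 148, 132, 88, 59, 59, 72, 95, 85, 18, 2, 3, 4] 
    V [235, 236, 236, 236, 236, 230, 222, 231, 239, 232, 234, 242, 239, 217, 185, 182, 188, 197, 198, 200, 198, 191, 182, 199, 244, 253, 252, 252]
344 [158, 159, 156, 159, 161, 160, 160, 157, 148, 84, 26, 60, 122, 148, 147, 146, 141, 110, 69, 55, 68, 88, 86, 46, 8, 3, 4, 4] 
    V [220, 220, 225, 221, 211, 210, 223, 242, 240, 233, 242, 246, 238, 221, 214, 211, 211, 206, 201, 199, 194, 191, 195, 227, 250, 253, 252, 252]
348 [150, 153, 150, 154, 157, 160, 1
[... 437 characters left out ...]
7, 205, 188, 188, 188, 193, 197, 200, 199, 196, 203, 237, 252, 252, 252, 252, 253]
356 [93, 117, 135, 148, 158, 167, 152, 76, 9, 2, 3, 3, 1, 1, 1, 1, 2, 3, 2, 2, 2, 3, 3, 4, 4, 4, 3, 3] 
    V [247, 246, 246, 246, 245, 234, 223, 235, 250, 254, 253, 253, 253, 254, 255, 255, 254, 253, 252, 253, 253, 253, 252, 252, 252, 253, 253, 253]
turret V rows 284..306
339 [255, 255, 255, 255, 255, 255, 255, 255, 255, 247, 236, 236, 235, 235, 236, 235, 234, 234, 235, 235, 237, 236]
343 [255, 255, 254, 254, 254, 254, 255, 255, 249, 236, 233, 233, 234, 234, 234, 233, 230, 227, 222, 220, 223, 228]
347 [78, 116, 174, 214, 237, 255, 255, 253, 240, 233, 232, 233, 235, 236, 236, 235, 236, 240, 243, 244, 245, 245]
```

The profiles give a turret edge residual of +0.4 px, roof base -0.8 px and house base 0 px, so the roof is centred to about 1-2 mm. I'll lower it to the 10 mm gap and let it settle.

```bash
python3 nudge.py '0 0 0 .0035 0;0 0 0 .0035 0;0 0 0 0 0;0 0 0 0 0;0 0 0 0 0;0 0 0 0 0;0 0 0 0 0;0 0 0 0 0;0 0 0 0 0;0 0 0 0 0;0 0 0 0 0;0 0 0 0 0'
python3 - <<'E'
from h import *
to(.5283,-.1343,.1055,1.362)
for _ in range(5):D=imaging.snapshot("side")
to(.5283,-.1343,.1055,1.362)
T=imaging.snapshot("top")
h=cv2.cvtColor(D["color"],cv2.COLOR_BGR2HSV);x,y,z=status.get_obs()["tool_pos"]
print([proj(D,p) for p in box(x,y,z-.0285,1.362,.076,.058)][2:],[proj(D,p) for p in box(x,y,z+.0255,1.362,.032,.022)][2:])
print(h[312:324,344,1].tolist(),h[288:302,343,2].tolist())
cv2.imwrite("pics/t7.png",np.hstack([cv2.resize(D["color"][260:335,310:370],(480,600),interpolation=2),cv2.resize(T["color"][205:280,370:410],(320,600),interpolation=2)]))
E
```

```text
time: 19.48
tool_pos: [0.5287, -0.1343, 0.1055]
ee_rot: [3.142, -0.0, 1.363]
wrist_force: [0.5, -0.0, -0.4]
width: 0.0218
finger_force: 30.0
t 19.48 at [ 0.5287 -0.1343  0.1055] [ 3.142 -0.     1.363] go [-0.0001 -0.0004 -0.      0.0008] w 0.0218 q6 -0.145 F [ 0.45 -0.   -0.43]
t 19.73 at [ 0.5287 -0.1343  0.1054] [-3.142 -0.     1.363] go [-0.0001 -0.0004 -0.0001  0.0008] w 0.022 q6 -0.145 F [ 0.29 -0.67 -2.  ]
[[357.4, 315.7], [330.9, 319.7]] [[347.8, 293.3], [337.6, 294.8]]
[161, 158, 160, 153, 155, 151, 146, 142, 144, 146, 144, 107] [255, 254, 254, 255, 255, 255, 249, 238, 232, 233, 232, 235, 234, 234]
```

View pics/t7.png

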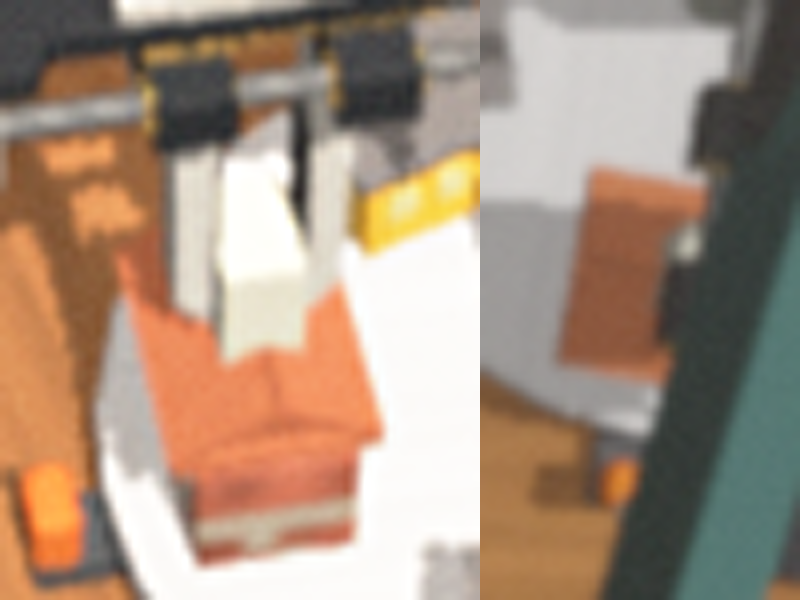

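The roof sits level and square over the house, and the house is still at the pointer. The front eave at px (331-357, ~317) overhangs the wall evenly on both sides. Handing in.

```bash
python3 -c "
from bench import robot, imaging, status
print(robot.close_job())"
```

```text
the job is handed in; nothing more can be done
None
```

The job is handed in at about 20 s: the house is clicked in at the orange pointer, and the gripper holds the roof level and square over it, centred to within about 1–2 mm and about 10 mm above the walls; I saw no contact with the rack or anything else on the bench.

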